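Brush out the spice grinder, fit its bayonet lid and hold it at pulse

ROBOT

A 6-joint arm with a two-finger parallel gripper is mounted at the origin on a cart in front of the work surface, level with it; the furniture and walls round the work are solid. World frame = base frame: x ahead of the robot, y to its left, z up, the work surface at z = 0. Lengths are in m, angles in rad, forces in N, time in s.
With the tool pointing down it reaches from about 0.3 to 0.875 m from the base axis. Payload 6.4 kg.
Tool frame: the origin (TCP) lies at the very end of the fingers, on their centre line; the grasp point (between the pads) lies behind it (hold_point_z is the x of the grasp point in the tool frame, in m); x points along the fingers, z is the direction in which the jaws open and shut, and the axes are right-handed (so a half turn about x gives the same grasp; the last joint's range is limited). The gripper opens to 88 mm and grips with 3 to 60 N. Pads are 18 mm wide; open, the fingers measure 123 mm over their backs; the gripper's body (75 mm by 187 mm) begins 45 mm behind the grasp point.
Start: joints at [-1.502, 0.181, 1.607, -0, 1.354, -0.206], TCP at [0.156, -0.553, 0.239] pointing down, gripper open.
Joint ranges: [-2.99, 2.99], [-0.89, 2.07], [0.3, 2.58], [-1.14, 4.28], [0, 2.63], [-3.12, 3.12]. Speed limits (rad/s): [2.57, 2.57, 3.01, 3.14, 3.14, 3.14].

INTERFACE

Orientations are given as a rotation vector (axis times angle).
In Python, from workcell import get_obs, get_image, close_job, spot_in, regions_of, hold_point_z gives the robot as it stands.
- The arm moves only by the shell command python3 -m jog 'ROWS' [FORCE]. ROWS is text: rows parted by semicolons, each of 5 numbers parted by spaces: the closure, from 0 (fully open) to 1 (shut), then the shift along the world's x, y, z in mm, then the turn about the world's z in degrees. A call has 1 to 10 rows; each row shifts and turns the commanded pose from where the row before left it; what a row does not reach is not made up. A row lasts 1/8 s, in which the tool goes at most 62.5 mm and 10.7 degrees, less where a joint would pass 70% of its speed; a pose out of reach is approached as far as the arm can. A call with a gripper value outside its range is refused whole. The fingers move at their own pace and stop on an object; FORCE is the grip in N (left out, the last holds). Time passes only in rows, so rows that do not move let the fingers close. It gives the time, the measured TCP pose, the force and the opening at its end, in the units of the state.
- get_obs(): the state, without advancing time (a new reading comes with each control period).
- get_image(name): name is "scene" or "side" or "wrist"; returns a dict with "frame" (420x560x3 uint8, red, green, blue), "intrinsics" (3x3 intrinsics, pixels), "eye" and "rotation" of the camera in the world. Camera axes: x right, y down, z forward; pixel columns grow to the right and rows downward; lengths in m; the calibration is good to about 2 mm. A picture is of the moment at which its call begins. There is no depth.
- close_job(): hands the job in, once; it reports no verdict.
Trained networks look in a picture, given as the dict that the camera call returned (one of the last four; its "shot" number tells which), for a name from the list of things; names that differ only in an ending like _2 or _b are one class to them, and where a whole thing is asked for, a point or a joint stands for the part that bears it (a point fixed in the world has none). Each returns a list of dicts, best first, with "conf" (0 to 1); they miss things now and then, are a little off and sometimes report something else, mostly with a low value. They report only what shows in the picture. A call takes as long as a camera call. They do not tell look-alikes from the thing itself.
- spot_in(picture, query): "extent" ([left, top, right, bottom] in pixels, round what is visible of it).
- regions_of(picture, query): "mask" (420x560 bool, what is visible of it) and "extent" ([left, top, right, bottom] in pixels, round what is visible of it).
The state is a dict: "time": time; "q": joint angles; "qvel": joint speeds; "joint_efforts": joint torques, N m; "ee_pos": TCP position; "ee_rot": TCP orientation; "wrist_force": force on the tool from outside, world axes, zero at the start; "torque": the same for the moment, N m; "opening": finger opening in m.
Only numpy, scipy, OpenCV 4.12 (cv2) and the standard library are available. Lean on these libraries where they do the work, as an engineer would, in place of code of your own. Each camera call takes 0.05 s, during which the arm holds its last target.

TASK

Clean the blade grinder: take the brush from its wooden stand, dip its bristles well down into the grinder's open bowl, towards the blade, and stand the brush back in its stand. Then fit the lid: drop its two lugs through the gaps of the grinder's collar until it is fully down, and twist it clockwise (seen from above) against the spring to the pulse position, halfway to the lock (about 40 degrees from where it dropped in), never through the lock's click. Finish while still gripping the lid and holding it steady there, because the spring turns it back when let go; leave the other things on the worktop where they are.

Things in the scene. Friction and masses are not known exactly. Their poses are not given: they have to be found in the camera images.
- grinder: blade grinder, fixed: round white body, grey collar, 109 mm wide at the foot, 100 at the collar, 100 high, open on top. Origin: centre of its underside, z up. Round its bowl runs a bayonet channel, open from above only at two 18 mm wide gaps in the collar's lip (4 thick), at the +x and -x sides. The lip's hole has radius 38; under it the channel is 8 high and reaches out to radius 43.5
- grinder_mouth (a point): centre of the grinder's bowl at rim height, 100 mm above the worktop. The bowl is 56 mm wide inside and 40 deep; in it the blade on its hub (12 wide) reaches up to 29 below the rim
- lid_seat (a point): centre of the ledge on which the lid's skirt and lugs rest when it is fully down, 88 mm above the worktop: the lid's origin comes here. Its x axis is the line through the two gaps: the lid drops in with its x axis along this, either way round, with about 5 degrees play each way and 2 mm sideways, and then turns clockwise seen from above
- pulse_mark (a point): two raised ribs on top of the collar, 40 degrees clockwise from the +x gap, 47 mm out from the axis (two more across from it): the pulse position, where the end of the lid's grip bar shall point. One rib in each gap marks drop-in, three ribs at 80 degrees mark the lock
- switch_ring (a joint): spring ring in the channel, rad, clockwise: 0 at rest; the lugs meet its tabs after about 6 degrees, so it reads the lid's twist from drop-in less about 0.1. Pulse (halfway) 0.6, locked 1.3. It pushes back with 0.04 N m at 0 and 0.09 at 0.6. From about 0.84 on the lugs must be forced (0.4 N m) over spring balls; they click in behind them near 1.25
- grinder_lid: grey lid, about 100 g, right way up on the worktop, half-turn symmetric. Origin: centre of its underside, z up. Skirt radius 36 mm (34 at its bevelled foot), 14 high; at its foot two lugs at +x and -x out to radius 41, 10 wide, 5 high; above it a disc of radius 42.5 (z 14 to 19.5) with an upright grip bar along x: 56 long, 12 thick (y), z 19 to 44, to be gripped across y
- brush: grinder brush standing in its stand, bristles down, 128 mm long, about 40 g. Origin: lower end of the bristles, z up along the handle. Bristles and ferrule 16 wide from z 0 to 48, a collar 28 wide at z 48 to 53 that rests on the stand, round wooden handle of 14 diameter from z 53 to 127
- brush_stand: turned wooden brush stand, fixed, 60 mm high, 60 wide at the foot, 44 at the top. Origin: centre of its underside. An upright hole of 22 diameter goes down from its top; in it the brush's origin stands 12 above the stand's origin
- stand_mouth (a point): centre of the hole at the top of the brush stand, 60 mm above the worktop
- pepper_mill: bystander: glass pepper mill with a steel head, diameter 56, height 123; origin on its underside
- salt_mill: bystander: glass salt mill of the same shape as the pepper mill, diameter 56, height 123; origin on its underside
- cup: bystander: white cup with a ring handle, 71 x 95, height 62; origin on its underside
- spice_jar: bystander: slim glass spice jar with a screw cap, diameter 45, height 106; origin on its underside
- egg_timer: bystander: round wind-up kitchen timer, diameter 60, height 46; origin on its underside
- teaspoon: bystander: teaspoon lying flat, 132 long, 26 wide, 9 high; origin on its underside
- butter_pack: bystander: wrapped block of butter, 73 x 102, height 37; origin on its underside
Mind the look-alikes: they are no part of the job. What is shaped like the grinder_lid but red or yellow is not meant.

How it is judged:
By the outcome, as a careful person would: the job done as asked, in the order asked, and still so for the second after the job is handed in, while the arm keeps its last pose, push and grip.
It also fails if it takes over 72 s, if anything falls off the work surface, if the arm or the gripper's body presses on something with over 40 N, if the wrist force passes 120 N, or if a joint passes its speed limit or range.

## Working session

There is one attempt and no reset: what is moved stays moved. The work goes in short steps, Python scripts to look and compute and a shell command to move; the robot and the scene stay as the last step left them, time stands still between calls to the robot, and variables do not carry over. Pictures are saved under pics/ and viewed, and the job is handed in when it is done.

```bash
ls; mkdir -p pics; cat > h.py <<'E'
import numpy as np, cv2
from workcell import *
def save(im,n): cv2.imwrite(f'pics/{n}.png',im['frame'][:,:,::-1])
def ray(im,u,v):
    K=np.array(im['intrinsics']);R=np.array(im['rotation'])
    d=R@np.linalg.solve(K,[u,v,1.]);return np.array(im['eye']),d
def at_z(im,u,v,z):
    e,d=ray(im,u,v);return e+d*(z-e[2])/d[2]
def proj(im,p):
    K=np.array(im['intrinsics']);R=np.array(im['rotation'])
    c=R.T@(np.array(p)-np.array(im['eye']));x=K@c;return x[:2]/x[2]
E
python3 - <<'E'
from h import *
o=get_obs();print({k:np.round(v,3) for k,v in o.items()},hold_point_z)
for n in ['scene','side','wrist']:
    im=get_image(n);save(im,n+'0');print(n,np.round(im['eye'],3))
    print(np.round(im['rotation'],3).tolist(),np.round(im['intrinsics'],1).tolist())
    for q in ['grinder','grinder_lid','brush','brush_stand']:
        print(q,[(round(r['conf'],2),np.round(r['extent'])) for r in spot_in(im,q)][:4])
E
```

```text
pics
{'time': np.float64(0.0), 'q': array([-1.502,  0.182,  1.608, -0.   ,  1.354, -0.206]), 'qvel': array([-0.001,  0.   , -0.001,  0.   , -0.   ,  0.001]), 'joint_efforts': array([ 2.0000e-03, -4.3387e+01, -3.4184e+01,  7.0000e-02,  3.9000e-02,
       -0.0000e+00]), 'ee_pos': array([ 0.156, -0.553,  0.238]), 'ee_rot': array([ 1.006,  1.328, -1.004]), 'wrist_force': array([0.244, 0.094, 0.516]), 'torque': array([-0.002,  0.027,  0.041]), 'opening': np.float64(0.088)} -0.0187
scene [ 0.026 -0.762  0.957]
[-2.261, 0.678, -0.31] [[457.3, 0.0, 281.7], [0.0, 457.3, 211.7], [0.0, 0.0, 1.0]]
grinder [(0.82, array([260., 177., 296., 226.]))]
grinder_lid [(0.92, array([323., 280., 348., 313.])), (0.82, array([375., 311., 410., 340.])), (0.66, array([296., 235., 325., 258.]))]
brush []
brush_stand []
side [0.207 0.783 0.733]
[-0.521, 2.604, -1.344] [[440.9, 0.0, 284.6], [0.0, 440.9, 207.4], [0.0, 0.0, 1.0]]
grinder [(0.91, array([231., 214., 276., 274.])), (0.58, array([227., 308., 261., 343.])), (0.44, array([237., 284., 247., 319.]))]
grinder_lid [(0.93, array([300., 152., 325., 170.])), (0.64, array([304., 178., 333., 199.])), (0.6, array([268., 204., 299., 232.]))]
brush [(0.72, array([236., 282., 248., 319.]))]
brush_stand [(0.7, array([228., 308., 257., 342.])), (0.26, array([312., 288., 336., 319.]))]
wrist [ 0.233 -0.532  0.385]
[2.297, -1.742, -0.272] [[349.7, 0.0, 280.1], [0.0, 349.7, 209.7], [0.0, 0.0, 1.0]]
grinder []
grinder_lid []
brush []
brush_stand []
```

```bash
sed -i "s/R=np.array(im\['rotation'\])/R=cv2.Rodrigues(np.array(im['rotation'],float))[0]/" h.py
```

```text
(no output)
```

View pics/scene0.png

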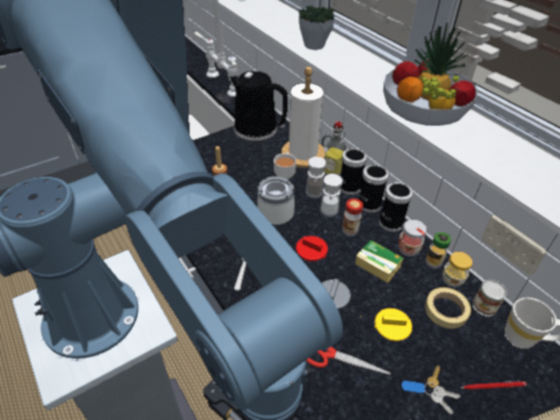

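View pics/side0.png

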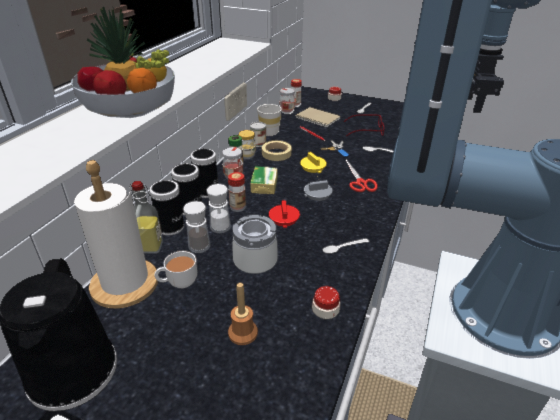

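View pics/wrist0.png

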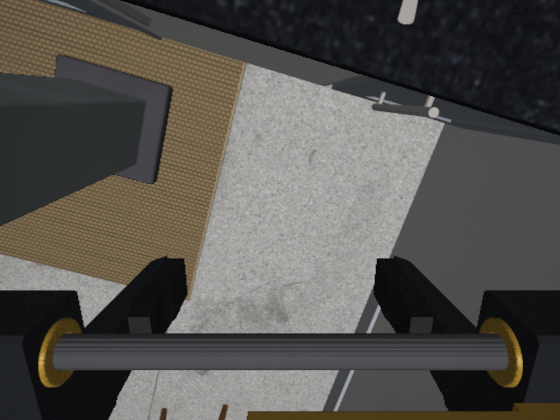

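The side view shows the grinder at (255,243), the brush in its stand at (241,315) and the grey lid at (318,190). The red and yellow lids at (284,215) and (313,163) are look-alikes.

```bash
python3 - <<'E'
from h import *
im=get_image('side')
S=im
for q in ['grinder','grinder_lid','brush','brush_stand','cup','pepper_mill','salt_mill','spice_jar','egg_timer','teaspoon','butter_pack']:
    for r in regions_of(im,q)[:3]:
        e=r['extent'];v,u=np.where(r['mask']);print(q,round(r['conf'],2),np.round(e),'mid@0',np.round(at_z(im,u.mean(),v.mean(),0.02),3))
print('brush tip',at_z(im,240.5,284,.139),'stand mouth',at_z(im,241.5,312,.06))
print('grinder mouth', at_z(im,255,227,.1)); print('lid',at_z(im,318,190,.015))
f=im['frame'];
a=cv2.resize(f[130:350,200:350],None,fx=4,fy=4,interpolation=cv2.INTER_CUBIC)[:, :,::-1]
cv2.imwrite('pics/sz.png',cv2.resize(a,(409,600)))
sc=get_image('scene')
for p in [at_z(im,255,227,.1),at_z(im,241.5,312,.06),at_z(im,318,190,.015)]: print(proj(sc,p))
E
```

```text
grinder 0.58 [231. 214. 278. 273.] mid@0 [0.587 0.029 0.02 ]
grinder_lid 0.88 [299. 151. 323. 172.] mid@0 [ 0.585 -0.408  0.02 ]
grinder_lid 0.86 [306. 180. 333. 201.] mid@0 [ 0.518 -0.264  0.02 ]
grinder_lid 0.69 [268. 203. 299. 228.] mid@0 [ 0.565 -0.112  0.02 ]
brush 0.68 [237. 284. 248. 322.] mid@0 [0.53  0.216 0.02 ]
brush 0.35 [250. 169. 278. 195.] mid@0 [ 0.689 -0.251  0.02 ]
brush_stand 0.74 [226. 308. 257. 344.] mid@0 [0.496 0.275 0.02 ]
brush_stand 0.53 [211. 184. 232. 233.] mid@0 [ 0.743 -0.069  0.02 ]
cup 0.88 [152. 249. 198. 289.] mid@0 [0.709 0.181 0.02 ]
cup 0.26 [183. 198. 210. 255.] mid@0 [0.754 0.027 0.02 ]
pepper_mill 0.85 [182. 197. 209. 252.] mid@0 [0.754 0.027 0.02 ]
salt_mill 0.83 [209. 184. 232. 232.] mid@0 [ 0.743 -0.069  0.02 ]
spice_jar 0.65 [229. 173. 245. 211.] mid@0 [ 0.735 -0.163  0.02 ]
egg_timer 0.58 [310. 284. 338. 318.] mid@0 [0.362 0.145 0.02 ]
teaspoon 0.65 [323. 241. 366. 252.] mid@0 [ 0.391 -0.042  0.02 ]
teaspoon 0.34 [182. 200. 208. 254.] mid@0 [0.754 0.027 0.02 ]
butter_pack 0.74 [248. 168. 280. 194.] mid@0 [ 0.689 -0.253  0.02 ]
brush tip [0.49694002 0.26982497 0.139     ] stand mouth [0.49917336 0.26892115 0.06      ]
grinder mouth [0.56799367 0.05934823 0.1       ]
lid [ 0.52097276 -0.27235038  0.015     ]
[274.26771137 187.73156151]
[218.97116524 168.02599632]
[330.66517763 293.27481323]
```

View pics/sz.png

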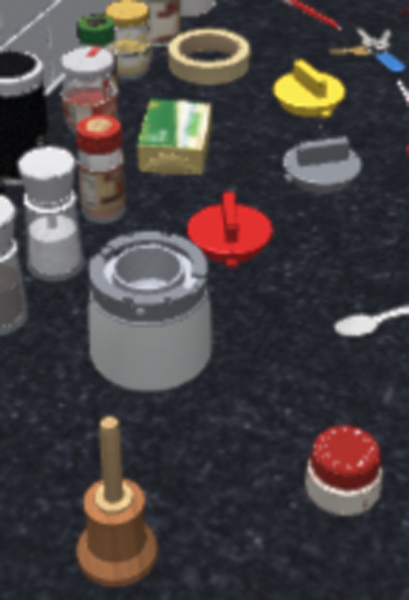

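```bash
python3 - <<'E'
from h import *
im=get_image('wrist');o=get_obs()
R=cv2.Rodrigues(np.array(o['ee_rot']))[0];print(np.round(R,3));print(np.round(cv2.Rodrigues(np.array(im['rotation']))[0],3))
print(proj(im,o['ee_pos']),at_z(im,280,210,0)-o['ee_pos'])
s=get_image('side');print('roll',at_z(s,122,287,0),'kettle',at_z(s,68,360,0))
E
python3 -m jog '0 55 45 5 0;0 55 45 5 0;0 55 45 5 0;0 55 45 5 0;0 50 45 5 0;0 45 45 0 0;0 0 0 0 0' 10
```

```text
[[ 0.     0.962  0.271]
 [ 0.     0.271 -0.962]
 [-1.     0.     0.   ]]
[[ 0.27  -0.917 -0.293]
 [-0.963 -0.257 -0.082]
 [-0.     0.305 -0.952]]
[280.45208626 277.00998973] [-0.04201459 -0.01144947 -0.23872615]
roll [0.80748517 0.26275116 0.        ] kettle [0.77681293 0.45787567 0.        ]
time: 2.38
ee_pos: [0.4421, -0.3063, 0.2611]
ee_rot: [1.0, 1.329, -0.999]
wrist_force: [-0.2, -0.7, 0.3]
opening: 0.0884
```

```bash
python3 -m jog '0 55 25 -2 0;0 55 15 0 0;0 0 0 0 0;0 0 0 0 0'; python3 - <<'E'
from h import *
im=get_image('wrist');save(im,'w1')
for r in regions_of(im,'grinder_lid'): 
    v,u=np.where(r['mask']);print(r['conf'],r['extent'],u.mean(),v.mean(),at_z(im,u.mean(),v.mean(),.02))
E
```

```text
time: 2.88
ee_pos: [0.5487, -0.2704, 0.2584]
ee_rot: [1.004, 1.328, -1.005]
wrist_force: [-0.9, -0.0, -0.1]
opening: 0.0885
0.77 [245.5, 157.8, 315.6, 231.7] 279.10932244113405 193.46347909658817 [ 0.52528874 -0.27546701  0.02      ]
0.69 [113.9, 76.7, 194.8, 158.1] 153.93951612903226 115.84389400921658 [ 0.57175385 -0.12410604  0.02      ]
0.63 [382.6, 137.7, 458.2, 213.3] 419.98308906426155 172.90642615558062 [ 0.59069233 -0.42080168  0.02      ]
```

View pics/w1.png

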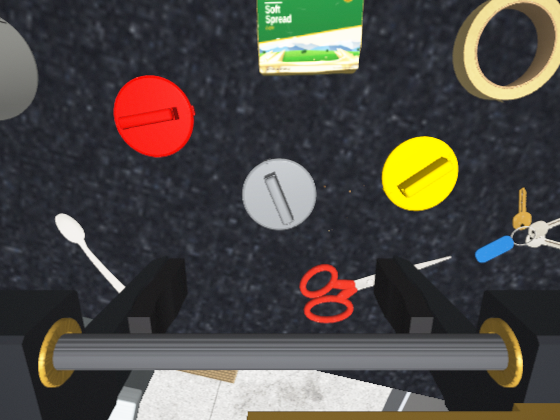

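The grey lid is at (279,194), its bar running from about (269,174) to (290,223). I'll zoom in to get its yaw.

```bash
python3 -c "
import cv2;a=cv2.imread('pics/w1.png')[150:240,235:325];cv2.imwrite('pics/w1z.png',cv2.resize(a,(590,590),interpolation=cv2.INTER_CUBIC))"
```

```text
(no output)
```

View pics/w1z.png

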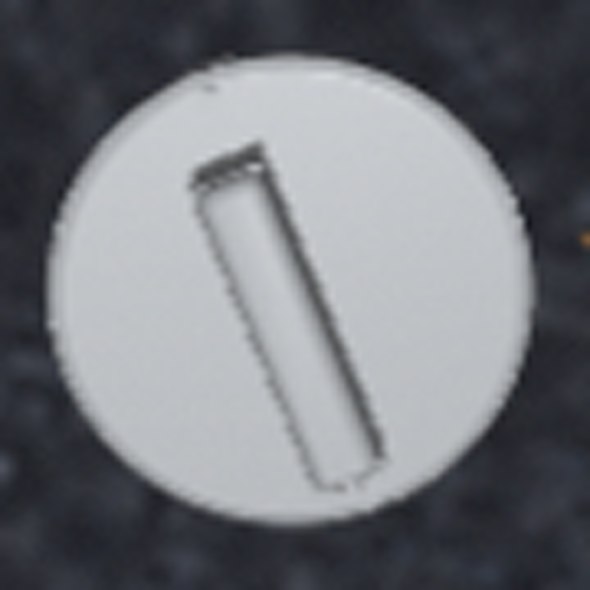

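```bash
python3 - <<'E'
from h import *
im=get_image('wrist')
a=at_z(im,270.4,177.2,.044);b=at_z(im,288.1,222.5,.044);d=a-b
print(a,b,(a+b)/2,np.linalg.norm(d),np.degrees(np.arctan2(d[1],d[0])),at_z(im,279.4,194.2,.0185),get_obs()['ee_pos'])
E
python3 -m jog '0 10 55 0 0;0 5 55 0 0;0 0 55 0 0;0 0 55 0 0;0 0 55 0 0;0 0 50 0 0;0 0 0 0 0;0 0 0 0 0'; python3 - <<'E'
from h import *
im=get_image('wrist');save(im,'w2')
for r in regions_of(im,'grinder'): 
    v,u=np.where(r['mask']);print(r['conf'],r['extent'],u.mean(),v.mean(),at_z(im,u.mean(),v.mean(),.1))
E
```

```text
[ 0.5458927  -0.26056074  0.044     ] [ 0.50209041 -0.29250554  0.044     ] [ 0.52399155 -0.27653314  0.044     ] 0.05421356574135393 36.10308733517613 [ 0.52384914 -0.27648369  0.0185    ] [ 0.54844843 -0.27066617  0.25913805]
time: 4.03
ee_pos: [0.5645, 0.0543, 0.2593]
ee_rot: [1.005, 1.326, -1.005]
wrist_force: [0.1, 0.1, 0.1]
opening: 0.0881
0.66 [219.5, 116.1, 334.5, 236.1] 277.2221371122175 175.6794331673688 [0.57733764 0.06066218 0.1       ]
```

View pics/w2.png

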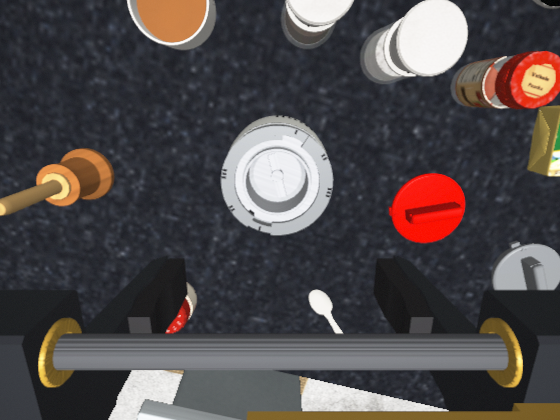

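The grinder is at (277,177); the brush leans by perspective from its stand at (75,180). Next I'll zoom in on the collar.

```bash
python3 -c "
import cv2;a=cv2.imread('pics/w2.png')[110:242,212:344];cv2.imwrite('pics/w2z.png',cv2.resize(a,(594,594),interpolation=cv2.INTER_CUBIC))"
```

```text
(no output)
```

View pics/w2z.png

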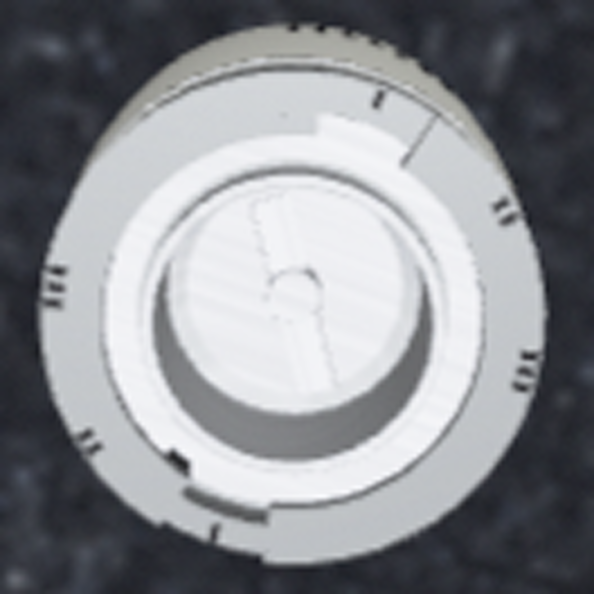

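```bash
python3 - <<'E'
from h import *
im=get_image('wrist')
P=lambda u,v:at_z(im,212+u/4.5,110+v/4.5,.1008)
for a,b in [((378,98),(214,533)),((507,212),(90,442)),((525,370),(55,287))]:
    a=P(*a);b=P(*b);d=a-b;print((a+b)/2,np.linalg.norm(d),np.degrees(np.arctan2(d[1],d[0])))
s=get_image('side');save(s,'side1')
print(get_obs()['ee_pos'])
# stand top: pixel of brush collar
print('collar',at_z(im,57,187,.065))
for q in ['brush_stand','brush']:
  for r in regions_of(im,q)[:2]: print(q,r['conf'],r['extent'])
E
```

```text
[0.57191676 0.05870847 0.1008    ] 0.09415728636684582 -4.810612915455174
[0.57105059 0.05820637 0.1008    ] 0.0952459798680833 -45.01770379315157
[0.57110668 0.05859441 0.1008    ] 0.0948542269520718 -84.73274110080388
[0.56465445 0.05378004 0.25892106]
collar [0.49991077 0.26791758 0.065     ]
brush_stand 0.93 [33.4, 148.6, 116.3, 206.8]
brush 0.61 [220.5, 115.6, 336.0, 235.6]
```

```bash
python3 -m jog '0 -15 50 0 0;0 -15 50 0 0;0 -15 50 0 0;0 -15 50 0 0;0 0 0 0 0;0 0 0 0 0'; python3 - <<'E'
from h import *
im=get_image('wrist');save(im,'w3')
for q in ['brush_stand','brush']:
  for r in regions_of(im,q)[:2]: print(q,r['conf'],r['extent'])
E
```

```text
time: 5.08
ee_pos: [0.5048, 0.2547, 0.2588]
ee_rot: [1.004, 1.326, -1.005]
wrist_force: [1.5, 0.9, -0.4]
opening: 0.088
brush_stand 0.88 [240.0, 148.5, 294.7, 203.2]
brush 0.95 [249.7, 173.3, 276.5, 211.7]
```

View pics/w3.png

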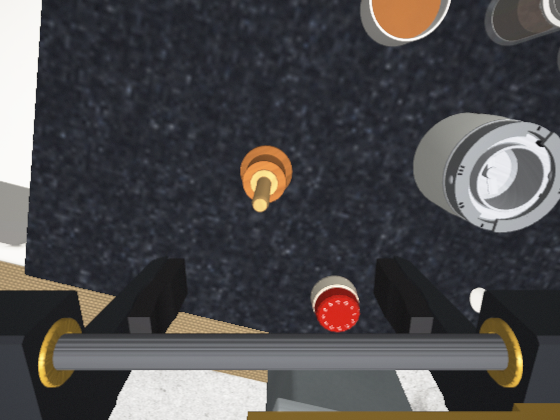

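The brush tip is at (260,203) and its collar at (264,182).

```bash
python3 - <<'E'
from h import *
im=get_image('wrist')
print(at_z(im,260,203.5,.139),at_z(im,263.5,182.5,.065),at_z(im,263.5,182,.06),get_obs()['ee_pos'])
E
```

```text
[0.50090778 0.26952557 0.139     ] [0.50040747 0.26996187 0.065     ] [0.4997054  0.27001054 0.06      ] [0.50518742 0.25403783 0.25884456]
```

```bash
python3 -m jog '0 -4.5 15.5 0 0;0 0 0 -40 0;0 0 0 -40 0;0 0 0 -30 0;0 0 0 -30 0;0 0 0 -31 0;0 0 0 0 0;0 0 0 0 0'; python3 - <<'E'
from h import *
im=get_image('wrist');save(im,'w4')
E
```

```text
time: 6.28
ee_pos: [0.5007, 0.2714, 0.089]
ee_rot: [1.005, 1.326, -1.003]
wrist_force: [0.1, -0.2, 1.0]
opening: 0.0879
```

View pics/w4.png

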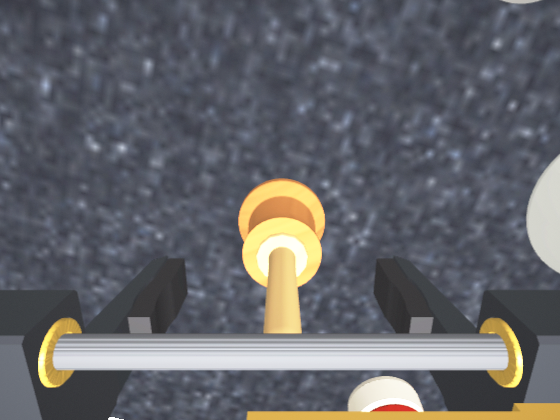

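The brush sits centred between the fingers, with its handle at (283,300). I'll close on it.

```bash
python3 -m jog '1 0 0 0 0;1 0 0 0 0;1 0 0 0 0;1 0 0 0 0;1 0 0 0 0;1 0 0 0 0;1 0 0 0 0;1 0 0 0 0' 20
```

```text
time: 7.32
ee_pos: [0.5, 0.2708, 0.0878]
ee_rot: [1.004, 1.327, -1.005]
wrist_force: [0.4, -0.8, 0.1]
opening: 0.0134
```

```bash
python3 -m jog '1 0 0 10 0;1 0 0 20 0;1 0 0 30 0;1 0 0 30 0;1 0 0 30 0;1 0 0 20 0;1 0 0 0 0'; python3 -m jog '1 10 -30 0 0;1 12 -37 0 0;1 14 -42 0 0;1 14 -42 0 0;1 12 -37 0 0;1 9 -24 0 0;1 0 0 0 0;1 0 0 0 0'; python3 - <<'E'
from h import *
for n in ['wrist','side']: im=get_image(n);save(im,n+'5')
print(proj(im,[.5712,.0585,.1]),proj(im,[.5712,.0585,.152]))
E
```

```text
time: 8.2
ee_pos: [0.5013, 0.2713, 0.2304]
ee_rot: [1.007, 1.324, -1.001]
wrist_force: [0.5, -0.3, -1.5]
opening: 0.0136
time: 9.2
ee_pos: [0.5704, 0.0595, 0.2271]
ee_rot: [1.004, 1.328, -1.005]
wrist_force: [-1.0, 0.7, -0.8]
opening: 0.0136
[253.90748481 226.45752622] [253.27698736 208.27824851]
```

View pics/wrist5.png

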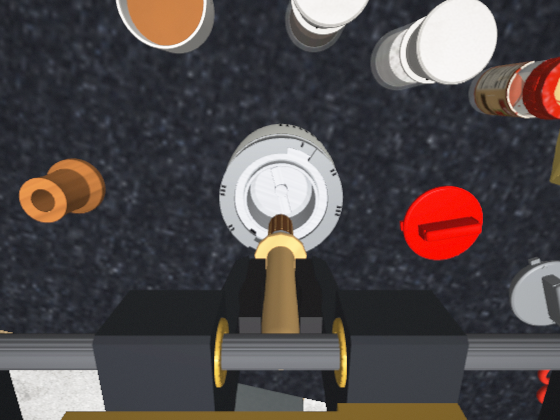

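View pics/side5.png

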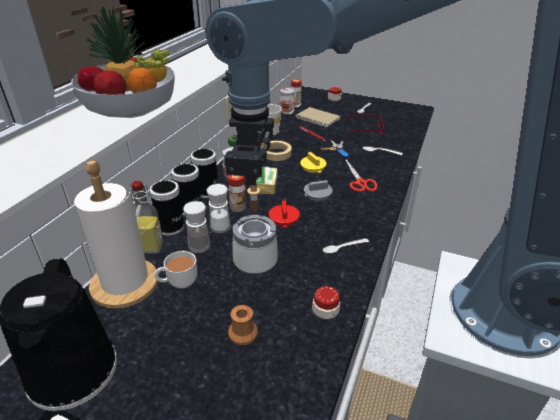

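The brush is held over the bowl, its tip at side (253,212). I'll dip it so the tip ends about 24 mm below the rim.

```bash
python3 -m jog '1 0 -1 -20 0;1 0 0 -20 0;1 0 0 -20 0;1 0 0 -15 0;1 0 0 0 0;1 0 0 0 0'; python3 - <<'E'
from h import *
for n in ['wrist','side']: im=get_image(n);save(im,n+'6')
a=im['frame'][150:290,190:330][:,:,::-1];cv2.imwrite('pics/s6z.png',cv2.resize(a,(580,580),interpolation=cv2.INTER_CUBIC))
print(get_obs()['ee_pos'],get_obs()['wrist_force'])
E
```

```text
time: 10.05
ee_pos: [0.5715, 0.0581, 0.1536]
ee_rot: [1.004, 1.326, -1.003]
wrist_force: [-1.1, -0.7, -0.6]
opening: 0.0134
[0.57177365 0.05788779 0.15394915] [-0.70055389 -0.29983675 -0.26335541]
```

View pics/s6z.png

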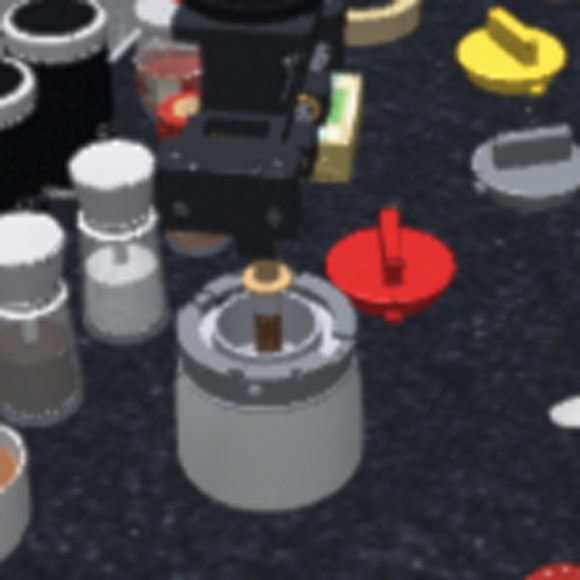

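View pics/wrist6.png

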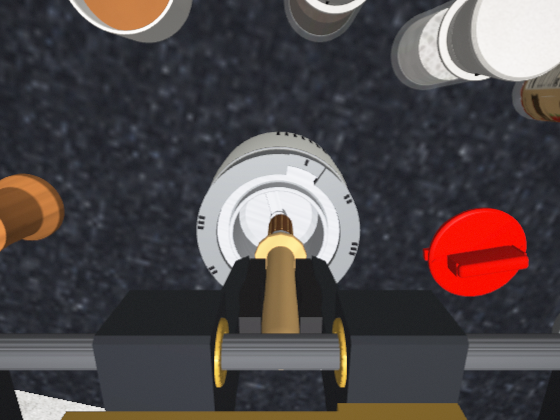

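The brush is in the bowl with its tip near the blade. I'll go slightly deeper, then lift it and return to the stand.

```bash
python3 -m jog '1 0 0 -2.5 0;1 0 0 0 0;1 0 0 0 0'; python3 -m jog '1 0 0 15 0;1 0 0 25 0;1 0 0 25 0;1 0 0 15 0;1 -7 22 0 0;1 -13 39 0 0;1 -15 45 0 0;1 -15 45 0 0;1 -13 39 0 0;1 -8 22 0 0';  python3 -m jog '1 0 0 0 0;1 0 0 0 0;1 0 0 0 0'; python3 - <<'E'
from h import *
for n in ['wrist','side']: im=get_image(n);save(im,n+'7')
print(get_obs()['ee_pos'])
E
```

```text
time: 10.52
ee_pos: [0.5711, 0.0578, 0.1505]
ee_rot: [1.005, 1.327, -1.004]
wrist_force: [-0.0, 0.5, -0.6]
opening: 0.0132
time: 11.78
ee_pos: [0.4991, 0.2717, 0.2308]
ee_rot: [1.003, 1.328, -1.003]
wrist_force: [0.1, 0.4, 0.4]
opening: 0.0131
time: 12.15
ee_pos: [0.5005, 0.2689, 0.2305]
ee_rot: [1.005, 1.326, -1.006]
wrist_force: [-0.6, -0.1, -0.5]
opening: 0.0136
[0.50048827 0.26902051 0.23039756]
```

View pics/wrist7.png

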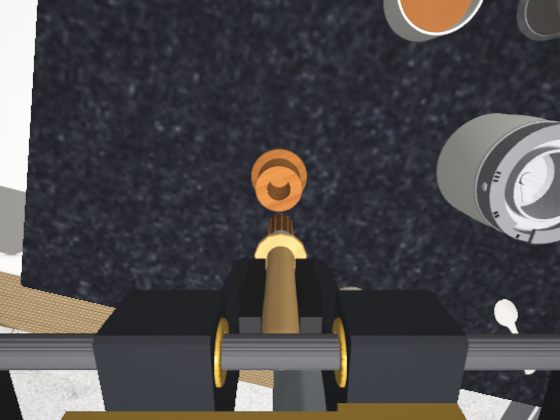

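```bash
python3 - <<'E'
from h import *
im=get_image('wrist');a=im['frame'][140:260,220:340][:,:,::-1];cv2.imwrite('pics/w7z.png',cv2.resize(a,(600,600),interpolation=cv2.INTER_CUBIC))
print(at_z(im,279,188,.06),proj(im,[.5005,.270,.06]),proj(im,[.5005,.269,.154]))
E
```

```text
[0.50011395 0.27014008 0.06      ] [279.2552282  187.65222502] [280.35382346 221.97136633]
```

View pics/w7z.png

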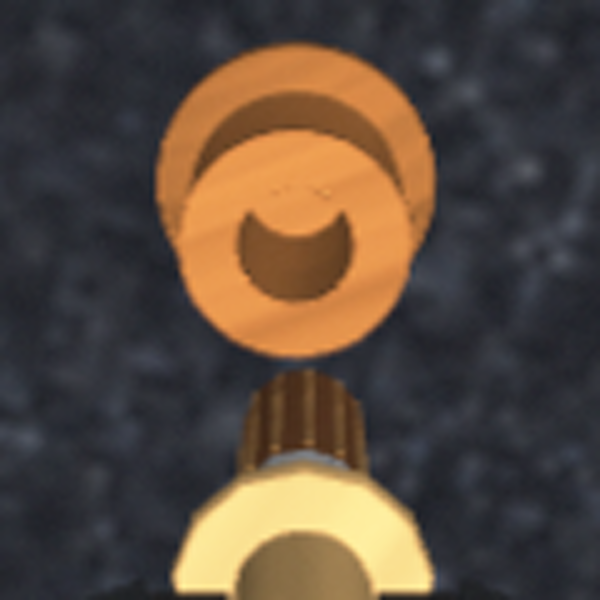

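The hole at (279,188) agrees with the earlier estimate. I'll lower the brush with a 1 mm correction.

```bash
python3 -m jog '1 -0.5 1 -30 0;1 0 0 -30 0;1 0 0 -20 0;1 0 0 -10 0;1 0 0 -10 0;1 0 0 -10 0;1 0 0 -10 0;1 0 0 0 0';  python3 -m jog '1 0 0 -10 0;1 0 0 -8 0;1 0 0 0 0;1 0 0 0 0'
```

```text
time: 13.3
ee_pos: [0.499, 0.2707, 0.1095]
ee_rot: [1.003, 1.328, -1.006]
wrist_force: [-0.2, 0.0, -1.2]
opening: 0.0131
time: 13.8
ee_pos: [0.4997, 0.2709, 0.0924]
ee_rot: [1.004, 1.327, -1.004]
wrist_force: [-0.1, 0.4, -0.6]
opening: 0.0135
```

```bash
python3 -m jog '1 0 0 -2.5 0;1 0 0 -1 0;1 0 0 0 0;0.85 0 0 0 0;0.5 0 0 0 0;0 0 0 0 0;0 0 0 0 0;0 0 0 0 0;0 0 0 0 0'; python3 - <<'E'
from h import *
for n in ['wrist','side']: im=get_image(n);save(im,n+'8')
a=im['frame'][240:360,180:320][:,:,::-1];cv2.imwrite('pics/s8z.png',cv2.resize(a,(700,600)))
E
```

```text
time: 14.92
ee_pos: [0.4996, 0.2709, 0.0889]
ee_rot: [1.004, 1.327, -1.004]
wrist_force: [-0.7, 1.2, -0.3]
opening: 0.0612
```

View pics/wrist8.png

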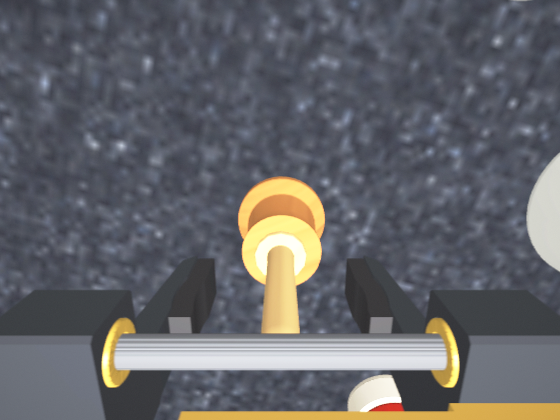

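View pics/s8z.png

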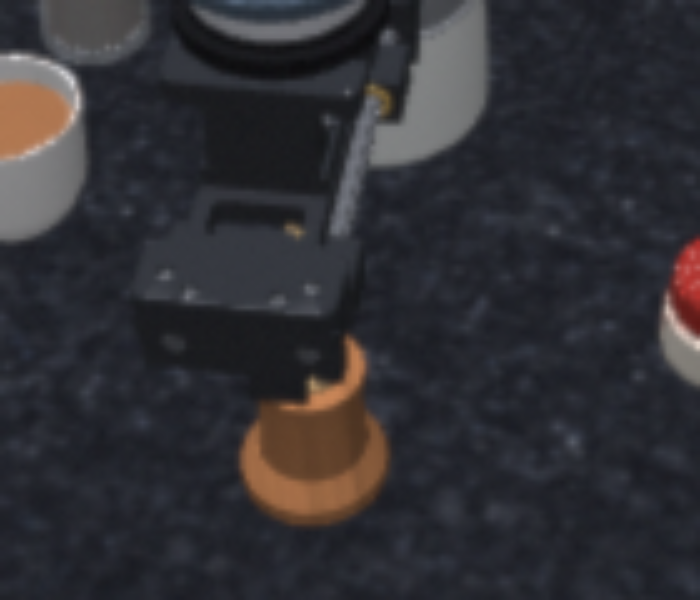

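The brush is seated and released. I'll lift clear and travel to the lid.

```bash
python3 -m jog '0 0 0 25 0;0 0 0 45 0;0 0 0 45 0;0 0 0 45 0;0 3 -20 0 0;0 3 -40 0 0;0 3 -55 0 0;0 3 -55 0 5;0 3 -60 0 5;0 3 -60 0 5';  python3 -m jog '0 3 -60 0 5;0 3 -60 0 0;0 0 -55 0 0;0 0 -45 0 0;0 0 -30 0 0;0 0 -7 0 0;0 0 0 0 0;0 0 0 0 0'; python3 - <<'E'
from h import *
im=get_image('wrist');save(im,'w9')
for n in ['side']: im=get_image(n);save(im,n+'9')
a=im['frame'][240:360,180:320][:,:,::-1];cv2.imwrite('pics/s9z.png',cv2.resize(a,(700,600)))
E
```

```text
time: 16.27
ee_pos: [0.5166, -0.0213, 0.2477]
ee_rot: [0.803, 1.419, -0.804]
wrist_force: [0.1, -0.7, 0.3]
opening: 0.0882
time: 17.27
ee_pos: [0.5236, -0.2747, 0.2486]
ee_rot: [0.738, 1.443, -0.737]
wrist_force: [0.3, 0.2, -0.4]
opening: 0.0887
```

View pics/w9.png

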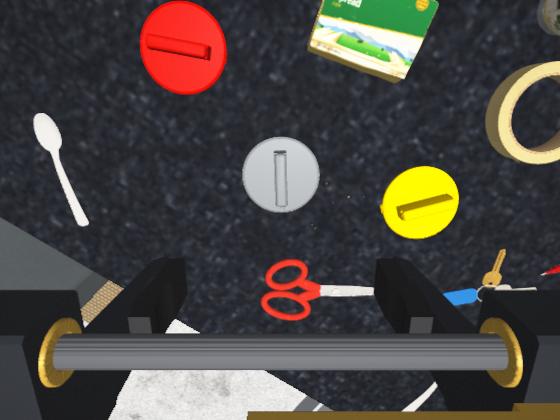

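View pics/s9z.png

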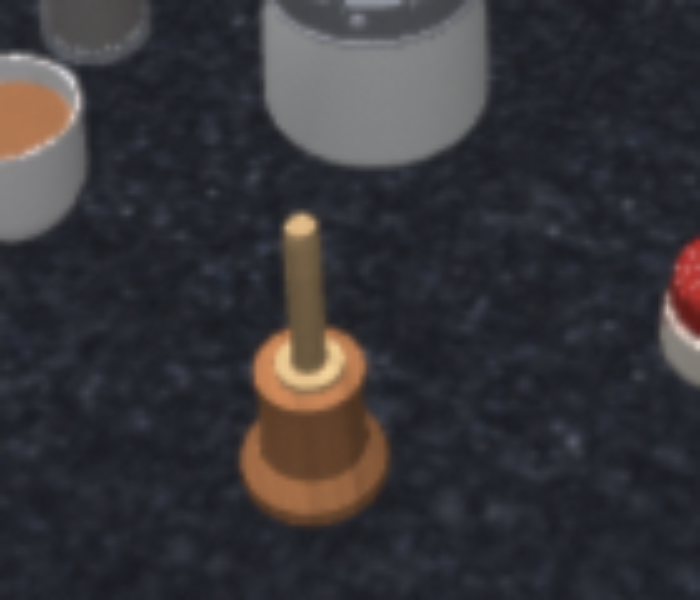

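The brush stands properly in its stand. The lid's bar now runs almost vertically in the wrist view, at (281,152)–(281,205); I'll refine that.

```bash
python3 - <<'E'
from h import *
im=get_image('wrist');a=im['frame'][130:220,236:326][:,:,::-1];cv2.imwrite('pics/w9z.png',cv2.resize(a,(594,594),interpolation=cv2.INTER_CUBIC))
o=get_obs();R=cv2.Rodrigues(np.array(o['ee_rot']))[0];print(o['ee_pos'],np.degrees(np.arctan2(R[1,2],R[0,2])))
a=at_z(im,280.2,155,.044);b=at_z(im,281.3,205.5,.044);d=a-b;print((a+b)/2,np.linalg.norm(d),np.degrees(np.arctan2(d[1],d[0])),at_z(im,281,175.,.0185))
E
```

```text
[ 0.52380446 -0.27500024  0.2490162 ] -54.170406677716215
[ 0.52332533 -0.27627074  0.044     ] 0.05313648615157297 36.99973412482593 [ 0.52402648 -0.27614724  0.0185    ]
```

View pics/w9z.png

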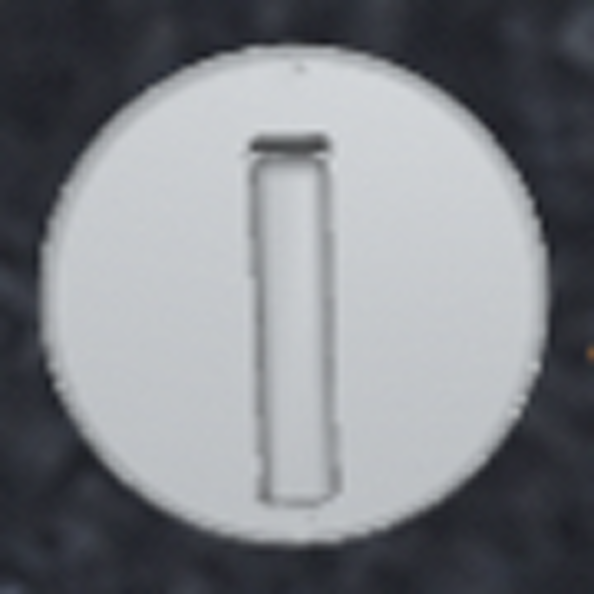

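```bash
python3 -m jog '0 0 -1.3 -40 0.8;0 0 0 -50 0;0 0 0 -50 0;0 0 0 -40 0;0 0 0 -25 0;0 0 0 -12 0;0 0 0 -5 0;0 0 0 0 0;0 0 0 0 0'; python3 - <<'E'
from h import *
im=get_image('wrist');save(im,'w10')
E
```

```text
time: 18.55
ee_pos: [0.5244, -0.278, 0.0282]
ee_rot: [0.727, 1.443, -0.728]
wrist_force: [-0.6, -0.1, -0.4]
opening: 0.0882
```

View pics/w10.png

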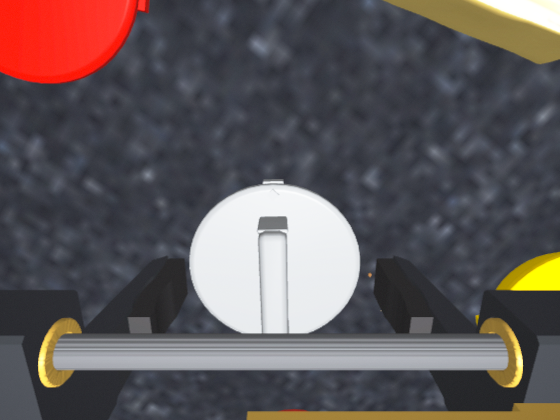

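The bar at x≈274 sits about 2 mm left of the finger centre line. I'll correct that, go down and close.

```bash
python3 -m jog '0 -1 1.5 -5 0;0 0 0 0 0;0 0 0 0 0'; python3 -m jog '0.5 0 0 0 0;0.7 0 0 0 0;1 0 0 0 0;1 0 0 0 0;1 0 0 0 0;1 0 0 0 0;1 0 0 0 0;1 0 0 0 0' 25;  python3 -m jog '1 0 0 0 0;1 0 0 0 0' 60; python3 - <<'E'
from h import *
im=get_image('wrist');save(im,'w11')
o=get_obs();R=cv2.Rodrigues(np.array(o['ee_rot']))[0];print(o['ee_pos'],o['wrist_force'],np.degrees(np.arctan2(R[1,2],R[0,2])))
E
```

```text
time: 18.98
ee_pos: [0.5225, -0.2759, 0.0219]
ee_rot: [0.728, 1.446, -0.728]
wrist_force: [-0.1, -0.4, -0.5]
opening: 0.0879
time: 19.98
ee_pos: [0.5226, -0.2759, 0.0219]
ee_rot: [0.728, 1.445, -0.728]
wrist_force: [0.0, -0.5, -0.0]
opening: 0.0119
time: 20.23
ee_pos: [0.5226, -0.2759, 0.0219]
ee_rot: [0.728, 1.445, -0.728]
wrist_force: [-0.1, 0.1, 1.1]
opening: 0.0116
[ 0.52257858 -0.27592566  0.02190534] [0.92390131 0.39547125 0.81075234] -53.45591695020952
```

View pics/w11.png

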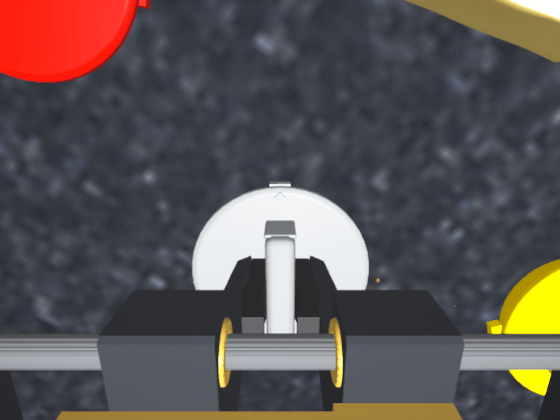

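```bash
python3 -m jog '1 0 0 10 0;1 0 0 25 0;1 0 0 35 0;1 0 0 40 0;1 0 0 30 0;1 0 0 8 0;1 0 0 0 0'; python3 -m jog '1 5 30 0 -4;1 6 45 0 -6;1 7 50 0 -6;1 7 50 0 -6;1 7 50 0 -6;1 7 45 0 -6;1 6 38 0 -5;1 4 26 0 -2.4;1 0 0 0 0;1 0 0 0 0'; python3 - <<'E'
from h import *
im=get_image('wrist');save(im,'w12')
o=get_obs();R=cv2.Rodrigues(np.array(o['ee_rot']))[0];print(o['ee_pos'],o['wrist_force'],np.degrees(np.arctan2(R[1,2],R[0,2])))
p=o['ee_pos']
b=np.cross([0,0,1],R[:,2]);b/=np.linalg.norm(b);print('bar dir',b)
for s in (0.028,.027,.030): print(proj(im,p+b*s+[0,0,.022]),proj(im,p+b*(s+.0425-.028)+[0,0,-.0025]))
print(proj(im,[.5712,.0585,.1]))
im=get_image('side');save(im,'side12')
E
```

```text
time: 21.15
ee_pos: [0.5225, -0.2758, 0.1699]
ee_rot: [0.728, 1.445, -0.728]
wrist_force: [0.6, 0.3, -1.8]
opening: 0.0117
time: 22.4
ee_pos: [0.5708, 0.0576, 0.1685]
ee_rot: [1.27, 1.17, -1.273]
wrist_force: [0.4, 0.1, -0.7]
opening: 0.0115
[0.57096959 0.05727524 0.16884354] [ 0.37299006 -0.33153186 -1.65861876] -94.86607902570559
bar dir [ 0.99639569 -0.08482704  0.        ]
[282.18352451 239.70060769] [281.90909862 187.3314008 ]
[282.1804854  242.10406564] [281.90698207 189.54428392]
[282.18964459 234.86056891] [281.91335729 182.87890838]
[279.46764112 225.18590129]
```

View pics/w12.png

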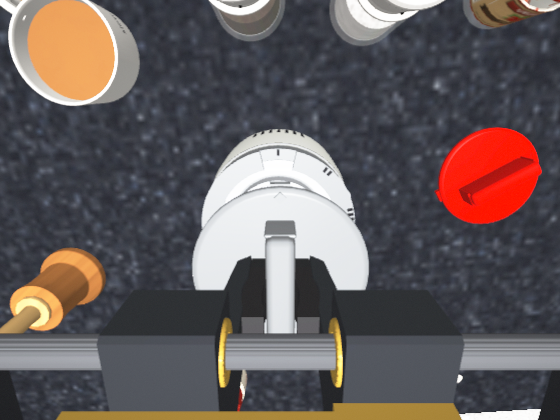

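View pics/side12.png

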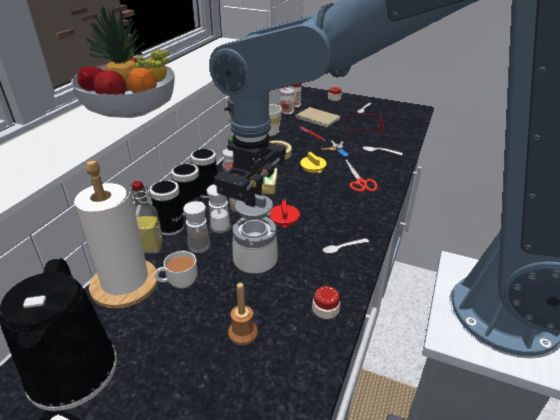

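```bash
python3 - <<'E'
from h import *
im=get_image('wrist');a=im['frame'][120:300,185:380][:,:,::-1];cv2.imwrite('pics/w12z.png',cv2.resize(a,None,fx=3,fy=3,interpolation=cv2.INTER_CUBIC))
for t in (-4.85,-44.85,-84.85):
    t=np.radians(t);print(proj(im,[.5713+.047*np.cos(t),.0585+.047*np.sin(t),.1008]))
E
```

```text
[278.41489168 154.16479728]
[326.88311729 171.67682574]
[350.0189433  213.92115958]
```

View pics/w12z.png

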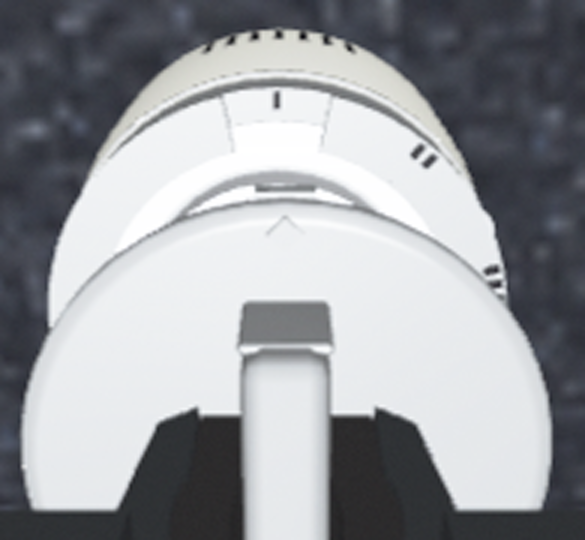

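The ribs show at (277,153), (326,172) and (350,213), within 1 px of prediction, so the grinder's pose is confirmed. I'll lower the lid in stages.

```bash
python3 -m jog '1 -0.4 1 -15 0;1 0 0 -15 0;1 0 0 -10 0;1 0 0 -4 0;1 0 0 0 0;1 0 0 0 0'; python3 - <<'E'
from h import *
im=get_image('wrist');save(im,'w13')
o=get_obs();R=cv2.Rodrigues(np.array(o['ee_rot']))[0];print(o['ee_pos'],o['wrist_force'],np.degrees(np.arctan2(R[1,2],R[0,2])))
E
```

```text
time: 23.3
ee_pos: [0.5716, 0.0591, 0.1264]
ee_rot: [1.272, 1.167, -1.271]
wrist_force: [0.4, -0.1, -1.2]
opening: 0.0115
[0.57162739 0.05907093 0.12647917] [-0.18722257  0.31064637 -1.40244175] -94.84922726060732
```

View pics/w13.png

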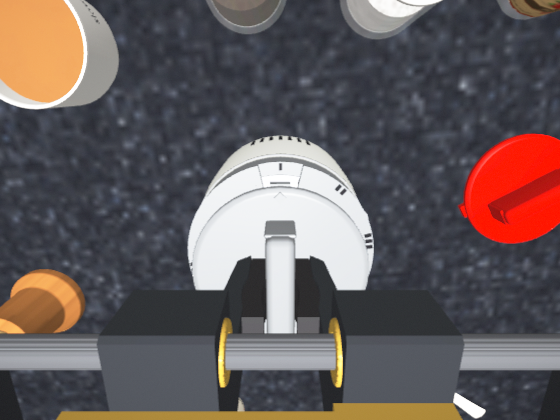

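The lug at (280,184) lines up with the gap. I'll step down.

```bash
python3 -m jog '1 -0.7 -0.4 -3 0;1 0 0 -3 0;1 0 0 -2 0;1 0 0 0 0;1 0 0 0 0'; python3 -m jog '1 0 0 -2 0;1 0 0 -2 0;1 0 0 0 0;1 0 0 0 0'
```

```text
time: 23.98
ee_pos: [0.5705, 0.0587, 0.1179]
ee_rot: [1.271, 1.168, -1.271]
wrist_force: [0.4, 0.2, -1.9]
opening: 0.0116
time: 24.48
ee_pos: [0.5705, 0.0587, 0.1139]
ee_rot: [1.271, 1.168, -1.271]
wrist_force: [0.3, 0.4, -0.7]
opening: 0.0118
```

```bash
python3 -m jog '1 0 0 -2 0;1 0 0 -1 0;1 0 0 0 0;1 0 0 0 0'; python3 -m jog '1 0 0 -1 0;1 0 0 0 0;1 0 0 0 0'; python3 -m jog '1 0 0 -1 0;1 0 0 0 0;1 0 0 0 0'
```

```text
time: 24.98
ee_pos: [0.5705, 0.0587, 0.1109]
ee_rot: [1.271, 1.168, -1.271]
wrist_force: [0.1, -0.5, -1.4]
opening: 0.0111
time: 25.35
ee_pos: [0.5705, 0.0586, 0.1099]
ee_rot: [1.271, 1.168, -1.271]
wrist_force: [0.0, 0.2, -1.9]
opening: 0.0115
time: 25.72
ee_pos: [0.5706, 0.0587, 0.1099]
ee_rot: [1.271, 1.168, -1.271]
wrist_force: [-3.8, 0.2, 6.3]
opening: 0.0114
```

Contact came at TCP z 0.110, which is the expected full seating height. I'll ease the preload and start twisting.

```bash
python3 -m jog '1 0 0 0.6 0;1 0 0 0 -3;1 0 0 0 -4;1 0 0 0 -4;1 0 0 0 -4;1 0 0 0 0;1 0 0 0 0'; python3 - <<'E'
from h import *
im=get_image('wrist');save(im,'w14')
o=get_obs();R=cv2.Rodrigues(np.array(o['ee_rot']))[0];print(o['ee_pos'],o['wrist_force'],o['torque'],np.degrees(np.arctan2(R[1,2],R[0,2])))
E
```

```text
time: 26.6
ee_pos: [0.571, 0.0588, 0.1099]
ee_rot: [1.46, 1.025, -1.458]
wrist_force: [1.0, 0.8, 2.1]
opening: 0.0114
[0.57101103 0.05871225 0.10991417] [0.61741918 0.87307636 4.40341953] [ 0.18829379 -0.10119113 -0.01600565] -109.80102117852508
```

View pics/w14.png

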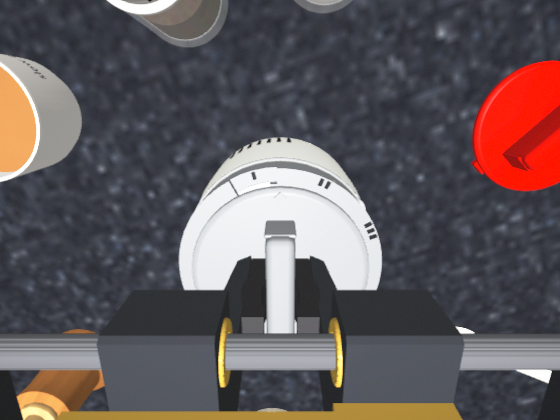

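```bash
python3 -m jog '1 0 0 0 -4;1 0 0 0 -4;1 0 0 0 -4;1 0 0 0 -4;1 0 0 0 -4;1 0 0 0 -3;1 0 0 0 0;1 0 0 0 0'; python3 - <<'E'
from h import *
im=get_image('wrist');save(im,'w15')
a=im['frame'][120:300,170:390][:,:,::-1];cv2.imwrite('pics/w15z.png',cv2.resize(a,None,fx=3,fy=3,interpolation=cv2.INTER_CUBIC))
o=get_obs();R=cv2.Rodrigues(np.array(o['ee_rot']))[0];print(o['ee_pos'],o['wrist_force'],o['torque'],np.degrees(np.arctan2(R[1,2],R[0,2])))
E
```

```text
time: 27.65
ee_pos: [0.5708, 0.0585, 0.1099]
ee_rot: [1.735, 0.758, -1.734]
wrist_force: [-0.1, -1.2, 5.7]
opening: 0.0113
[0.57081018 0.05849852 0.10989192] [ 0.97592198 -1.27465982  5.43099621] [0.01637325 0.0103446  0.10760366] -132.77400857969496
```

View pics/w15z.png

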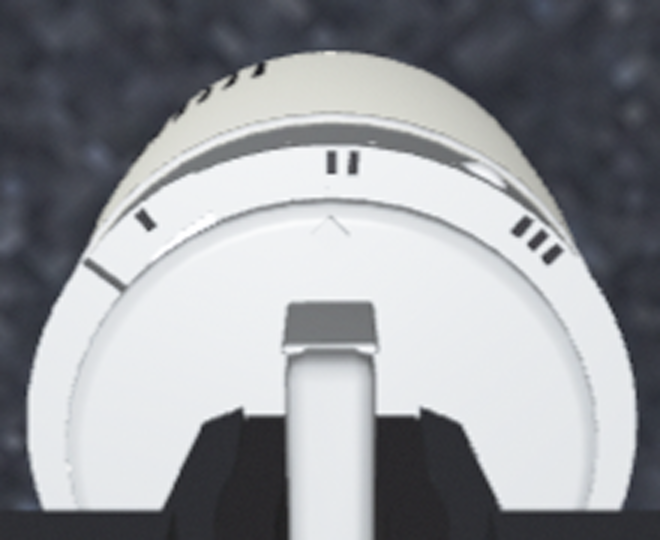

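The two ribs are at zoom x≈343 and the lid's pointer at 332, so about 2° remain.

```bash
python3 -m jog '1 0 0 0 -2.3;1 0 0 0 0;1 0 0 0 0;1 0 0 0 0;1 0 0 0 0'; python3 - <<'E'
from h import *
s=get_image('side');save(s,'side16')
im=get_image('wrist')
a=im['frame'][120:300,170:390][:,:,::-1];cv2.imwrite('pics/w16z.png',cv2.resize(a,None,fx=3,fy=3,interpolation=cv2.INTER_CUBIC))
o=get_obs();R=cv2.Rodrigues(np.array(o['ee_rot']))[0];print(o['ee_pos'],o['wrist_force'],o['torque'],o['opening'],np.degrees(np.arctan2(R[1,2],R[0,2])))
t=np.radians(-44.9)
print(proj(im,[.5712+.047*np.cos(t),.0585+.047*np.sin(t),.1008]),proj(im,[.5712+.036*np.cos(t),.0585+.036*np.sin(t),.1075]))
E
```

```text
time: 28.32
ee_pos: [0.5709, 0.0585, 0.1099]
ee_rot: [1.761, 0.727, -1.76]
wrist_force: [-0.2, -0.5, 4.7]
opening: 0.0115
[0.57081436 0.05848297 0.10991036] [-0.08821378 -0.62336749  4.92425934] [ 0.00836318 -0.00948871  0.17319528] 0.011040049920248079 -135.0702821040311
[281.09582451 172.8638892 ] [281.20952511 200.31825517]
```

View pics/w16z.png

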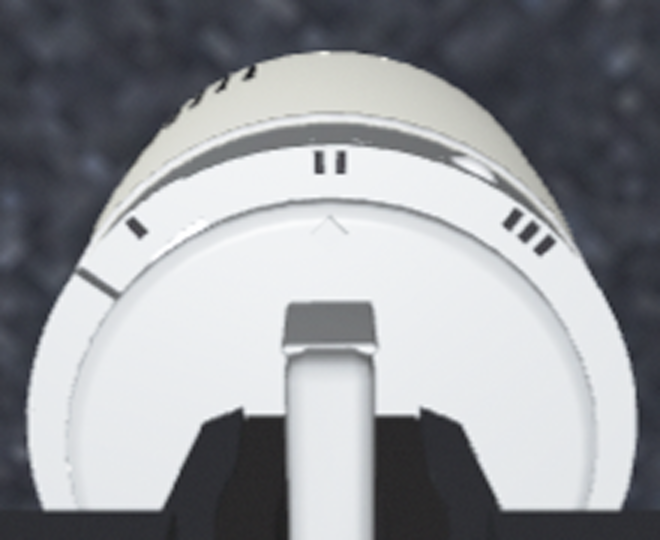

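View pics/side16.png

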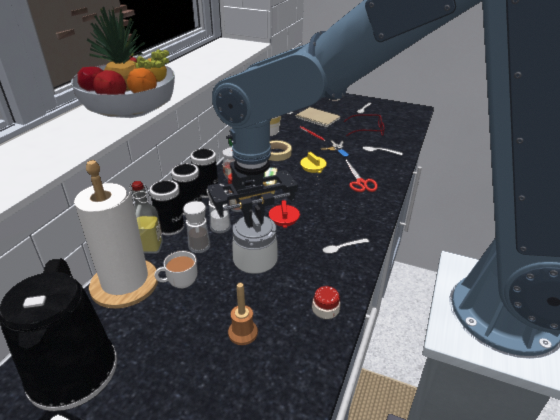

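The lid's pointer (zoom x 331) lines up with the two ribs (330). The lid is fully down, the brush is in its stand and the other items look unmoved. I'm handing in.

```bash
python3 -m jog '1 0 0 0 0;1 0 0 0 0;1 0 0 0 0;1 0 0 0 0'; python3 -c "
from workcell import *
print(close_job())"
```

```text
time: 28.92
ee_pos: [0.5708, 0.0585, 0.1099]
ee_rot: [1.761, 0.727, -1.76]
wrist_force: [-0.8, -0.8, 5.5]
opening: 0.0116
the job is handed in; nothing more can be done
None
```

I cleaned the grinder, put the brush back, and handed the job in at about 29 s with the lid still gripped at the pulse position.

- **Brush:** I dipped it about 25 mm below the rim, just above the blade hub. A side picture taken afterwards showed it seated upright in its stand.
- **Lid:** I dropped the grey lid through the gaps. It made contact at the expected full seating height (TCP z 0.110), and I then twisted it 40° clockwise.
- **Final checks:** The lid's pointer lined up with the two pulse ribs to within a pixel, and the three lock ribs were still well ahead of it. The pose stayed steady while held, the gripper was set to 60 N, and the upward force on the wrist was about 5 N.
- **Disagreement:** The last single twist-torque reading was 0.17 N m, more than the roughly 0.09 N m the spring should give. The reading just before was 0.11. I put this down to noise and friction, and it is well under the 0.4 N m needed to reach the lock's click.
- **Other things:** Nothing else on the worktop appeared to have moved in the last side picture. I judged that by eye and did not measure it.

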